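Fit the complete voltage regulator to the test board

TASK

Two voltage regulators that look alike stand in the spares box: one is complete, the other has been stripped of its coils and is much lighter. Find the complete one by its weight and fit it to the bracket on the test board, terminals to the board's front, lowering it gently, never dropping it, over the two studs until its baseplate lies flush on the bracket; leave the empty one standing in the spares box, and do not disturb the other things on the bench.

Things in the scene. Friction and masses are not known exactly. Their poses are not given: they have to be found in the camera images.
- regulator_a: one of two identical-looking voltage regulators, here in one bay of the spares box: black cover 54 mm (x) by 62 mm (y), flat sides, top 46 mm above the underside, on a 4 mm baseplate; at each y end a lug 13 mm wide, 4 mm thick, out to y = +-60 mm, with an 8 mm hole at x = 0, y = +-50 mm. Origin: centre of the underside, z up. Complete: about 0.65 kg; stripped: about 0.21 kg; either may be which
- regulator_b: the other regulator, same shape and frame as regulator_a, in the other bay. Each may be in either bay
- regulator_a_terminals (a point): middle of regulator_a's grey terminal strip with five brass screws, at (-31, 0, 8) mm in its frame; the strip sticks out 8 mm from the cover's -x side, 50 mm long in y, up to 16 mm above the underside (fingers must stay above it on that side). It starts towards the spares box's -x side
- regulator_b_terminals (a point): the same point of regulator_b
- spares_box: open plywood box, fixed, 166 mm (x) by 172 mm (y), walls 6 mm thick, 50 mm high, floor 6 mm thick; a partition 49 mm high along y at x = 0 makes two bays of 74 by 160 mm centred at x = +-40 mm. A regulator stands in each, its y along the bay, with only some mm free beside it in x but room for fingers at its y ends, above the lugs. Origin: centre of the underside
- test_board: plywood board, fixed, 12 mm thick, x -62 to 74 mm, y +-80 mm from its origin (underside, below the bracket's middle); -x is its front. It carries a grey folded steel bracket (see bracket_seat); four screw heads 2 mm high near its corners; two brass posts 20 mm tall on the board at x = 60, y = +-26 mm
- bracket_seat (a point): middle of the bracket's floor (80 by 140 mm), 15 mm above the bench, axes as the board's; a seated regulator's origin is here. Two 5 mm studs, 14 mm tall, tapered tips, at x = 0, y = +-50 mm. Upright cheeks at y = +-35 to +-38 mm, x -33 to 33 mm, 52 mm tall, tops flared out, each with a 16 mm wide slot at x = 0 for a lug (too narrow for a finger). Open on the x sides
- cleaner_can: spray can, 66 mm diameter, 215 mm tall, standing; origin under its centre (bystander)
- float_cover: cast float-chamber cover lying flat, 60x74x24 mm; origin under its centre (bystander)
- tape_roll: roll of black tape lying flat, 66 mm diameter, 19 mm high; origin under its centre (bystander)
- brass_float: small round brass carburettor float, 37 mm diameter, 27 mm high; origin under its centre (bystander)
- oil_can: small red oiler with a thin spout, 98x64x161 mm, body 64 mm diameter and 76 mm high; origin on the bench under its middle (bystander)
- combination_pliers: pliers lying flat, 53x146x14 mm, long along their own y; origin under their centre (bystander)
- grease_tin: lidded grease tin, 70 mm diameter, 39 mm high; origin under its centre (bystander)
Things that resemble listed ones, but are neither listed nor needed, are in the scene too. What is shaped like the regulator_b but orange is not meant.

How it is judged:
By the outcome, as a careful person would: the job done as asked, in the order asked, and still so for the second after the job is handed in, with the robot touching nothing.
It also fails if it takes over 64 s, if anything falls off the work surface, if the arm or the gripper's body presses on something with over 40 N, if the wrist force passes 120 N, or if a joint passes its speed limit or range.

ROBOT

A 7-joint arm with a two-finger parallel gripper is mounted at the origin on a cart in front of the work surface, level with it; the furniture and walls round the work are solid. World frame = base frame: x ahead of the robot, y to its left, z up, the work surface at z = 0. Lengths are in m, angles in rad, forces in N, time in s.
With the tool pointing down it reaches from about 0.425 to 0.875 m from the base axis. Payload 4.7 kg.
Tool frame: the origin (TCP) lies midway between the tips of the shut fingers; the grasp point (between the pads) lies 19 mm behind it; z points along the fingers, y is the line along which they close (so a half turn about z gives the same grasp; the last joint's range is limited). The gripper opens to 87 mm and grips with 3 to 60 N. Pads are 19 mm wide; open, the fingers measure 117 mm over their backs; the gripper's body (75 mm by 190 mm) begins 51 mm behind the grasp point.
Start: joints at [-1.223, 0.321, -0.07, 1.45, 0.023, 1.371, -0.057], TCP at [0.213, 0.614, 0.223] pointing down, gripper open.
Joint ranges: [-2.86, 2.86], [-0.3, 2.09], [-1.38, 1.24], [0.06, 2.45], [-1.56, 4.7], [0.09, 2.05], [-2.69, 2.69]. Speed limits (rad/s): [2.57, 2.57, 3.14, 3.14, 3.14, 3.14, 3.14].

INTERFACE

Orientations are given as a rotation vector (axis times angle).
In Python, from bench import ctrl gives the robot as it stands. The module is installed in compiled form; this text tells all that it offers.
- The arm moves only by the tool carry_out, never from a script. Its argument "steps" is a list of rows, each a list of 7 numbers: the turn, a rotation vector about the world's x, y, z in degrees, then the shift along the world's x, y, z in cm, then the opening, from 0 (shut) to 1 (fully open). A call has 1 to 12 rows; each row is the pose to reach, as a shift and turn from the pose commanded when the call began; what a row does not reach only later rows make up. A row lasts 1/10 s, in which the tool goes at most 50 mm and 8.59 degrees, less where a joint would pass 70% of its speed; a pose out of reach is approached as far as the arm can. A call with a gripper value outside its range is refused whole. The fingers move at their own pace and stop on an object; "squeeze" is the grip in N (left out, the last holds). Time passes only in rows, so rows that repeat a pose let the fingers close. It gives the time, the measured TCP pose, the force, the opening and the grip force at its end, in the units of the state.
- ctrl.get_state(): the state, without advancing time (a new reading comes with each control period).
- ctrl.get_image(name): name is "side" or "top" or "wrist"; returns a dict with "pixels" (480x640x3 uint8, red, green, blue), "camera_matrix" (3x3 intrinsics, pixels), "cam_to_world" (4x4, takes a point from camera to world coordinates); the wrist camera has in their place "T_tool_cam" (4x4, takes a point from camera to tool coordinates, whose origin is the TCP and whose axes are the flange's). Camera axes: x right, y down, z forward; pixel columns grow to the right and rows downward; lengths in m; the calibration is good to about 2 mm. The wrist camera is an equidistant fisheye: a pixel r from the principal point sees the ray r / f radians off the axis. A picture is of the moment at which its call begins: read the wrist's pose just before it. There is no depth.
- ctrl.close_job(): hands the job in; it is judged then, once.
The state is a dict: "time": time; "joint_positions": joint angles; "qd": joint speeds; "joint_torque": joint torques, N m; "position": TCP position; "tool_rot": TCP orientation; "ft_force": force on the tool from outside, world axes, zero at the start; "torque": the same for the moment, N m; "grip_width": opening from 0.0 (shut) to 1.0 (fully open); "grip_force": force on a finger pad.
Only numpy, scipy, OpenCV 4.12 (cv2) and the standard library are available. Lean on these libraries where they do the work, as an engineer would, in place of code of your own. Each camera call takes 0.05 s, during which the arm holds its last target. There are 200 camera calls.

## Working session

There is one attempt and no reset: what is moved stays moved. The work goes in short steps, Python scripts to look and compute and a tool call to move; the robot and the scene stay as the last step left them, time stands still between calls to the robot, and variables do not carry over. Pictures are saved under pics/ and viewed, at most 10 in all, crops included, and the job is handed in when it is done.

Besides the shell and the picture viewer there is one more tool, called after ">>>" as a command line: name --pt "numbers of a row" for each row, then --argument value for the rest. carry_out: Moves the arm, as the interface text tells. Its arguments: {"type":"object","properties":{"steps":{"type":"array","items":{"type":"array","items":{"type":"number"}}},"squeeze":{"type":"number"}},"required":["steps"]}

```bash
mkdir -p pics; python3 - <<'E'
from bench import ctrl
import cv2,numpy as np
s=ctrl.get_state()
for k in('time','position','tool_rot','ft_force','grip_width'):print(k,np.round(s[k],3))
for n in('top','side'):
    d=ctrl.get_image(n);cv2.imwrite(f'pics/{n}1.png',d['pixels'][:,:,::-1])
    print(n,d['camera_matrix'].round(1).tolist(),d['cam_to_world'].round(3).tolist())
    np.savez(f'{n}.npz',**{k:d[k] for k in d})
E
```

```text
time 0.0
position [0.213 0.614 0.221]
tool_rot [-5.220e-01 -3.098e+00  3.000e-03]
ft_force [ 0.014 -0.043  0.115]
grip_width 1.001
top [[572.7, 0.0, 318.4], [0.0, 572.7, 245.0], [0.0, 0.0, 1.0]] [[-0.307, -0.927, 0.216, 0.202], [-0.952, 0.297, -0.075, 0.135], [0.005, -0.229, -0.973, 1.882], [0.0, 0.0, 0.0, 1.0]]
side [[482.3, 0.0, 319.1], [0.0, 482.3, 230.8], [0.0, 0.0, 1.0]] [[-0.998, 0.056, -0.04, 0.67], [0.067, 0.65, -0.757, 1.271], [-0.017, -0.758, -0.652, 1.123], [0.0, 0.0, 0.0, 1.0]]
```

View pics/top1.png

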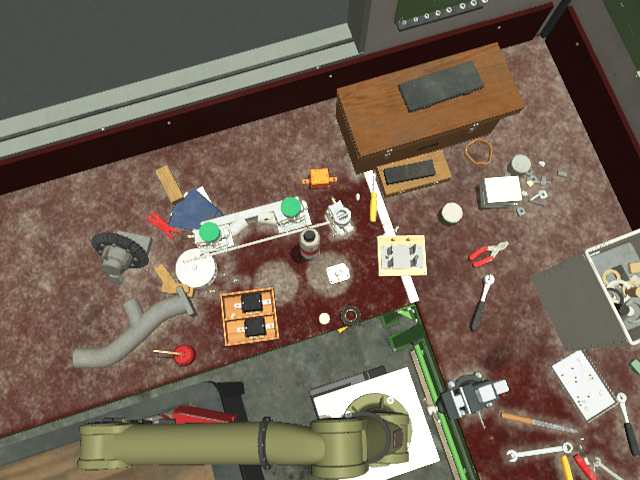

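View pics/side1.png

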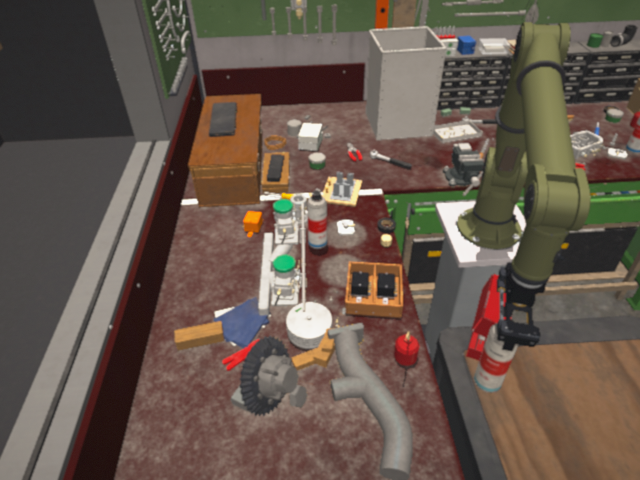

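The top view shows the spares box around (249,316), with two black regulators in it, and the test board around (401,256). The orange decoy is at (318,178). The side view has the box at (375,288) and the board at (343,190). Next I'll enlarge both in one picture.

```bash
cat > h.py <<'E'
import numpy as np,cv2
def load(n):
    d=np.load(n+'.npz');return d['pixels'],d['camera_matrix'],d['cam_to_world']
def ray(n,uv):
    _,K,T=load(n);r=T[:3,:3]@np.linalg.solve(K,[uv[0],uv[1],1]);return T[:3,3],r
def onz(n,uv,z):
    o,r=ray(n,uv);return o+r*(z-o[2])/r[2]
def proj(n,p):
    _,K,T=load(n);q=K@(T[:3,:3].T@(np.asarray(p)-T[:3,3]));return q[:2]/q[2]
E
python3 - <<'E'
from h import *
t=load('top')[0];s=load('side')[0]
f=lambda im,x,y:cv2.resize(im[y:y+75,x:x+100],None,fx=4,fy=4,interpolation=cv2.INTER_CUBIC)
im=np.vstack([np.hstack([f(t,200,280),f(t,350,218)]),np.hstack([f(s,325,250),f(s,295,155)])])
cv2.imwrite('pics/crop1.png',im[:,:,::-1])
for n,uv,z in(('top',(249,316),.05),('top',(401,256),.012),('side',(375,288),.03),('side',(343,190),.012)):print(onz(n,uv,z).round(3))
E
```

```text
[0.455 0.276 0.05 ]
[ 0.497 -0.261  0.012]
[0.452 0.283 0.03 ]
[ 0.493 -0.256  0.012]
```

View pics/crop1.png

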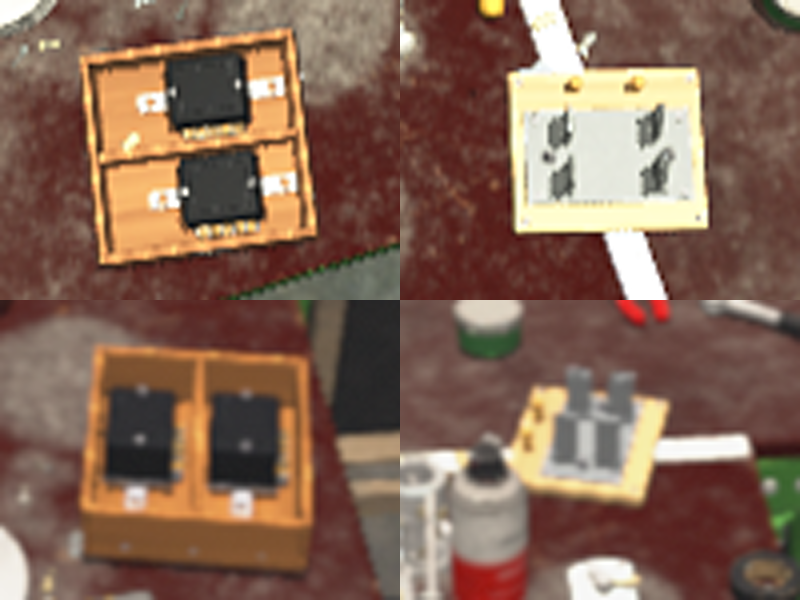

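The crops show box rim corners near crop (85,60), (292,32), (315,235) and (100,262). The terminals face the robot, toward the image bottom. The board's posts are on the far side, so its front also faces the robot. Next I'll measure rough poses.

```bash
python3 - <<'E'
from h import *
def crop2(c,x,y): return (x+(c[0]+.5)/4-.5, y+(c[1]+.5)/4-.5)
def info(name,cs,x,y,z):
    P=np.array([onz('top',crop2(c,x,y),z) for c in cs])[:,:2]
    (c,sz,a)=cv2.minAreaRect((P*1000).astype(np.float32)); print(name,P.mean(0).round(4),'sides',np.linalg.norm(P-np.roll(P,-1,0),axis=1).round(3))
    e=P[1]-P[0]+P[2]-P[3]; print(' yaw of -y edge',np.degrees(np.arctan2(-e[1],-e[0])).round(2)); e=P[0]-P[3]+P[1]-P[2];print(' yaw x',np.degrees(np.arctan2(e[1],e[0])).round(2))
info('box',[(82,60),(293,31),(316,235),(100,264)],200,280,.05)
info('board',[(110,70),(296,68),(307,230),(116,232)],350,218,.012)
im=load('top')[0][280:355,200:300]
m=(im.max(2)<75).astype(np.uint8);n,l,st,ce=cv2.connectedComponentsWithStats(m)
for i in range(1,n):
    if 150<st[i,4]<900: print(st[i],onz('top',ce[i]+[200,280],.05).round(4),cv2.minAreaRect(np.argwhere(l==i)[:,::-1].astype(np.float32)))
E
```

```text
box [0.4543 0.276 ] sides [0.171 0.164 0.171 0.163]
 yaw of -y edge 79.92
 yaw x -10.55
board [ 0.5    -0.2631] sides [0.157 0.139 0.159 0.138]
 yaw of -y edge 72.82
 yaw x -16.83
[ 41  12  21  21 339] [0.496  0.2565 0.05  ] ((51.22013854980469, 21.621158599853516), (18.928281784057617, 19.804590225219727), 83.2901611328125)
[ 44  37  22  20 327] [0.417 0.269 0.05 ] ((54.346160888671875, 46.269229888916016), (18.23310661315918, 19.969593048095703), 82.87498474121094)
```

>>> carry_out --pt "0 0 3 2.4 -3.5 2 1" --pt "0 0 6 5 -7.5 4 1" --pt "0 0 9 8 -11.5 5 1" --pt "0 0 9 11 -15.5 5 1" --pt "0 0 9 13.5 -19.5 5 1" --pt "0 0 9 16 -23.5 5 1" --pt "0 0 9 18.5 -27.5 5 1" --pt "0 0 9 21 -31.5 5 1" --pt "0 0 9 24.2 -35.2 5 1" --pt "0 0 9 24.2 -35.2 5 1" --pt "0 0 9 24.2 -35.2 5 1"

```text
time: 1.2
position: [0.4554, 0.261, 0.2723]
tool_rot: [-0.282, -3.128, -0.0]
ft_force: [0.1, 0.1, 0.5]
grip_width: 1.0
grip_force: 0.0
```

```bash
cat >> h.py <<'E'
from scipy.spatial.transform import Rotation as Ro
def snap(f):
    from bench import ctrl
    s=ctrl.get_state();d=ctrl.get_image('wrist')
    T=np.eye(4);T[:3,:3]=Ro.from_rotvec(s['tool_rot']).as_matrix();T[:3,3]=s['position']
    np.savez(f+'.npz',pixels=d['pixels'],camera_matrix=d['camera_matrix'],cam_to_world=T@d['T_tool_cam'])
    cv2.imwrite(f'pics/{f}.png',d['pixels'][:,:,::-1])
    y=T[:3,1];print('t',round(s['time'],2),'pos',np.round(s['position'],4),'ft',np.round(s['ft_force'],2),'w',round(float(s['grip_width']),3),'y-yaw',np.degrees(np.arctan2(y[1],y[0])).round(2),'tilt',T[:3,2].round(4),'q',np.round(s['joint_positions'],2))
def fish(n,uv,z):
    _,K,T=load(n);a=(np.asarray(uv,float)-K[:2,2])/[K[0,0],K[1,1]];t=np.hypot(*a)
    r=T[:3,:3]@np.array([*(a*np.sin(t)/t),np.cos(t)]);o=T[:3,3];return o+r*(z-o[2])/r[2]
def fproj(n,p):
    _,K,T=load(n);q=T[:3,:3].T@(np.asarray(p)-T[:3,3]);h=np.hypot(q[0],q[1]);t=np.arctan2(h,q[2])
    return K[:2,2]+q[:2]/h*t*[K[0,0],K[1,1]]
E
python3 -c "
from h import *
snap('w1');_,K,T=load('w1');print(K.round(1).tolist(),T.round(3).tolist())"
```

```text
t 1.2 pos [0.4554 0.261  0.2723] ft [0.07 0.08 0.51] w 1.0 y-yaw 79.69 tilt [-8.e-04  2.e-04 -1.e+00] q [-0.78  0.03  0.21  1.69 -0.01  1.42  0.83]
[[371.6, 0.0, 319.9], [0.0, 371.6, 241.1], [0.0, 0.0, 1.0]] [[0.178, 0.941, 0.288, 0.376], [0.984, -0.171, -0.051, 0.274], [0.001, 0.293, -0.956, 0.434], [0.0, 0.0, 0.0, 1.0]]
```

View pics/w1.png

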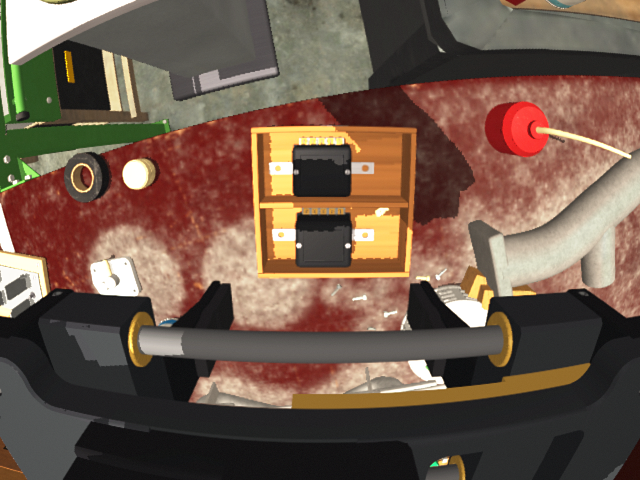

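The wrist view shows the box with its rim at about (252,128)–(416,275). The near regulator is at (322,170) and the far one at (323,239), with white lugs at each end. I'll enlarge it to measure precisely.

```bash
python3 - <<'E'
from h import *
im=load('w1')[0]
c=im[122:262,256:416]
cv2.imwrite('pics/w1c.png',cv2.resize(c,None,fx=4,fy=4,interpolation=cv2.INTER_CUBIC)[:,:,::-1])
E
```

```text
(no output)
```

View pics/w1c.png

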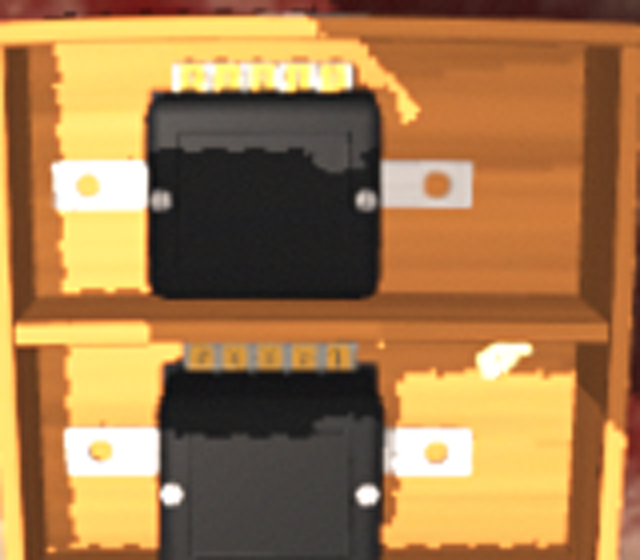

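Lug holes in the crop: near regulator (88,185) and (437,184); far regulator (100,450) and (436,452). The top screws are at (160,200), (366,200) and (171,494), (367,494).

```bash
python3 - <<'E'
from h import *
px=lambda c:(256+(c[0]+.5)/4-.5,122+(c[1]+.5)/4-.5)
for n,h,s in(('near',[(88,185),(437,184)],[(160,200),(366,200)]),('far',[(100,450),(436,452)],[(171,494),(367,494)])):
    for nm,pp,z in(('holes',h,.010),('screws',s,.052)):
        a,b=[fish('w1',px(p),z) for p in pp];e=b-a
        print(n,nm,((a+b)/2).round(4),'dist',np.linalg.norm(e).round(4),'yaw y',np.degrees(np.arctan2(e[1],e[0])).round(2))
# rim
for p in((252,128),(416,128),(410,276),(258,275)):print(fish('w1',p,.05).round(4))
E
```

```text
near holes [0.4181 0.2689 0.01  ] dist 0.0997 yaw y 79.91
near screws [0.4182 0.2688 0.052 ] dist 0.053 yaw y 79.74
far holes [0.4965 0.2564 0.01  ] dist 0.1 yaw y 79.35
far screws [0.4965 0.2563 0.052 ] dist 0.0529 yaw y 79.7
[0.3601 0.2069 0.05  ]
[0.389 0.374 0.05 ]
[0.5513 0.3473 0.05  ]
[0.5188 0.1783 0.05  ]
```

Both regulators measure consistently (hole spacing 100 mm), with the near one at (0.418, 0.269) and the far one at (0.4965, 0.256). I'll descend on the near one.

>>> carry_out --pt "0 0 0 -2 0.4 -4 1" --pt "0 0 0 -3.7 0.8 -8 1" --pt "0 0 0 -3.7 0.8 -12.5 1" --pt "0 0 0 -3.7 0.8 -16.5 1" --pt "0 0 0 -3.7 0.8 -18 1" --pt "0 0 0 -3.7 0.8 -18 1"

```text
time: 1.85
position: [0.4146, 0.2704, 0.0896]
tool_rot: [-0.271, -3.125, 0.006]
ft_force: [-0.2, 0.4, -0.3]
grip_width: 1.0
grip_force: 0.0
```

>>> carry_out --pt "0 0 0 0 0 0 1" --pt "0 0 0 0 0 0 1" --pt "0 0 0 0 0 0 1"

```text
time: 2.15
position: [0.4187, 0.2712, 0.0941]
tool_rot: [0.276, 3.127, 0.003]
ft_force: [-0.2, 0.8, -0.9]
grip_width: 1.001
grip_force: 0.0
```

```bash
python3 -c "
from h import *
snap('w2')
px=lambda p:fproj('w2',p).round(1)
print(px([.4181,.2689,.052]))"
```

```text
t 2.15 pos [0.4187 0.2712 0.0941] ft [-0.21  0.83 -0.92] w 1.001 y-yaw 79.91 tilt [ 0.0021  0.002  -1.    ] q [-0.8   0.1   0.18  1.98 -0.02  1.05  0.79]
[317.2 269.5]
```

>>> carry_out --pt "0 0 0 -0.05 -0.2 -2 1" --pt "0 0 0 -0.05 -0.2 -4 1" --pt "0 0 0 -0.05 -0.2 -5.5 1" --pt "0 0 0 -0.05 -0.2 -6.5 1" --pt "0 0 0 -0.05 -0.2 -7.1 1" --pt "0 0 0 -0.05 -0.2 -7.1 1" --pt "0 0 0 -0.05 -0.2 -7.1 1"

```text
time: 2.9
position: [0.418, 0.2685, 0.0222]
tool_rot: [0.277, 3.128, 0.001]
ft_force: [0.7, -0.0, 0.1]
grip_width: 1.0
grip_force: 0.0
```

Now close, then lift and weigh.

>>> carry_out --squeeze 35 --pt "0 0 0 0 0 0 0" --pt "0 0 0 0 0 0 0" --pt "0 0 0 0 0 0 0" --pt "0 0 0 0 0 0 0" --pt "0 0 0 0 0 0 0" --pt "0 0 0 0 0 0 0"

```text
time: 3.5
position: [0.4176, 0.2684, 0.0218]
tool_rot: [0.277, 3.129, 0.001]
ft_force: [-0.8, 0.6, 1.6]
grip_width: 0.706
grip_force: 35.0
```

>>> carry_out --pt "0 0 0 0 0 0.3 0" --pt "0 0 0 0 0 1 0" --pt "0 0 0 0 0 2 0" --pt "0 0 0 0 0 2.5 0" --pt "0 0 0 0 0 2.5 0" --pt "0 0 0 0 0 2.5 0" --pt "0 0 0 0 0 2.5 0" --pt "0 0 0 0 0 2.5 0"

```text
time: 4.3
position: [0.4172, 0.268, 0.0463]
tool_rot: [-0.277, -3.129, 0.001]
ft_force: [-0.6, 0.6, -1.7]
grip_width: 0.712
grip_force: 35.0
```

```bash
python3 -c "
from h import *
for i in range(5): snap('w3')"
```

```text
t 4.3 pos [0.4172 0.268  0.0463] ft [-0.64  0.61 -1.7 ] w 0.712 y-yaw 79.88 tilt [-5.e-04 -4.e-04 -1.e+00] q [-0.79  0.16  0.18  2.03 -0.04  0.96  0.8 ]
t 4.35 pos [0.4173 0.2679 0.0463] ft [ 0.64 -0.36 -1.99] w 0.706 y-yaw 79.87 tilt [-5.e-04 -4.e-04 -1.e+00] q [-0.79  0.16  0.18  2.03 -0.04  0.96  0.8 ]
t 4.4 pos [0.4173 0.268  0.0463] ft [ 0.03 -1.07 -1.42] w 0.709 y-yaw 79.88 tilt [-4.e-04 -3.e-04 -1.e+00] q [-0.79  0.16  0.18  2.03 -0.04  0.96  0.8 ]
t 4.45 pos [0.4174 0.268  0.0463] ft [ 0.04 -0.26 -1.43] w 0.711 y-yaw 79.87 tilt [-3.e-04 -2.e-04 -1.e+00] q [-0.79  0.16  0.18  2.03 -0.04  0.96  0.8 ]
t 4.5 pos [0.4174 0.268  0.0464] ft [-0.95  0.27 -2.4 ] w 0.708 y-yaw 79.88 tilt [-2.e-04 -2.e-04 -1.e+00] q [-0.79  0.16  0.18  2.03 -0.04  0.96  0.8 ]
```

View pics/w3.png

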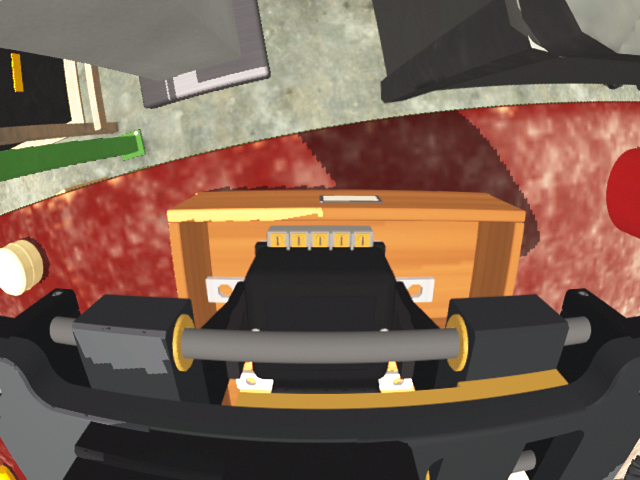

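The view shows the near regulator lifted level between the fingers, lugs at (222,290) and (418,290). It weighs about 1.8 N, so it is the stripped one. I'll lower it back.

>>> carry_out --pt "0 0 0 0.05 0.05 -0.8 0" --pt "0 0 0 0.05 0.05 -1.5 0" --pt "0 0 0 0.05 0.05 -2 0" --pt "0 0 0 0.05 0.05 -2.2 0" --pt "0 0 0 0.05 0.05 -2.35 0" --pt "0 0 0 0.05 0.05 -2.45 0" --pt "0 0 0 0.05 0.05 -2.5 0" --pt "0 0 0 0.05 0.05 -2.5 0" --pt "0 0 0 0.05 0.05 -2.5 0"

```text
time: 5.45
position: [0.4182, 0.2687, 0.0218]
tool_rot: [0.277, 3.129, 0.001]
ft_force: [0.2, -1.2, -0.6]
grip_width: 0.71
grip_force: 35.0
```

>>> carry_out --pt "0 0 0 0 0 0 0.8" --pt "0 0 0 0 0 0 1" --pt "0 0 0 0 0 0 1" --pt "0 0 0 0 0 0 1" --pt "0 0 0 0 0 0 1" --pt "0 0 0 0 0 1.5 1" --pt "0 0 0 0 0 4 1" --pt "0 0 0 0 0 7 1" --pt "0 0 0 3.9 -0.6 7.5 1" --pt "0 0 0 7.85 -1.2 7.5 1" --pt "0 0 0 7.85 -1.2 7.5 1" --pt "0 0 0 7.85 -1.2 7.5 1"

```text
time: 6.65
position: [0.4968, 0.256, 0.0962]
tool_rot: [-0.28, -3.128, 0.001]
ft_force: [0.0, 0.8, -1.2]
grip_width: 1.001
grip_force: 0.0
```

>>> carry_out --pt "0 0 0 0 0 -2 1" --pt "0 0 0 0 0 -4 1" --pt "0 0 0 0 0 -5.5 1" --pt "0 0 0 0 0 -6.5 1" --pt "0 0 0 0 0 -7.2 1" --pt "0 0 0 0 0 -7.4 1" --pt "0 0 0 0 0 -7.4 1"

```text
time: 7.35
position: [0.4966, 0.2568, 0.0227]
tool_rot: [0.277, 3.129, 0.0]
ft_force: [-0.8, -0.2, -0.1]
grip_width: 1.0
grip_force: 0.0
```

>>> carry_out --squeeze 45 --pt "0 0 0 0 0 0 0" --pt "0 0 0 0 0 0 0" --pt "0 0 0 0 0 0 0" --pt "0 0 0 0 0 0 0" --pt "0 0 0 0 0 0 0" --pt "0 0 0 0 0 0.3 0" --pt "0 0 0 0 0 1 0" --pt "0 0 0 0 0 2 0" --pt "0 0 0 0 0 2.5 0" --pt "0 0 0 0 0 2.5 0" --pt "0 0 0 0 0 2.5 0" --pt "0 0 0 0 0 2.5 0"

```text
time: 8.55
position: [0.4962, 0.2565, 0.0473]
tool_rot: [-0.277, -3.129, 0.001]
ft_force: [-0.2, 0.1, -5.6]
grip_width: 0.709
grip_force: 45.0
```

```bash
python3 - <<'E'
from h import *
for i in range(3): snap('w4')
t=load('top')
# free place: project candidate set-down spots
for p in((.5,.0,0),(.5,.05,0),(.47,.02,0),(.55,.05,0),(.45,.05,0),(.5,.1,0)):print(p,proj('top',p).round(0))
E
```

```text
t 8.55 pos [0.4962 0.2565 0.0473] ft [-0.19  0.11 -5.61] w 0.709 y-yaw 79.88 tilt [-6.e-04 -3.e-04 -1.e+00] q [-0.72  0.28  0.22  1.88 -0.07  0.99  0.93]
t 8.6 pos [0.4961 0.2565 0.0472] ft [ 0.23  0.24 -6.01] w 0.708 y-yaw 79.88 tilt [-7.e-04 -3.e-04 -1.e+00] q [-0.72  0.28  0.22  1.88 -0.07  0.99  0.93]
t 8.65 pos [0.4961 0.2565 0.0472] ft [ 0.39 -0.49 -5.6 ] w 0.707 y-yaw 79.88 tilt [-7.e-04 -4.e-04 -1.e+00] q [-0.72  0.28  0.22  1.88 -0.07  0.99  0.93]
(0.5, 0.0, 0) [327. 279.]
(0.5, 0.05, 0) [312. 284.]
(0.47, 0.02, 0) [324. 290.]
(0.55, 0.05, 0) [308. 270.]
(0.45, 0.05, 0) [317. 298.]
(0.5, 0.1, 0) [298. 288.]
```

The far regulator reads about 5.7 N, so it is the complete one. Now I'll find a free regrip spot and clear the obstacles.

```bash
python3 - <<'E'
from h import *
for nm,n,uv,z in(('can base(side front)','side',(316,249),0),('can top','top',(309,235),.2),('floatcover','top',(338,273),.024),('brass float','top',(324,319),.027),('tape','top',(350,315),.019),('pliers tip','top',(470,262),.01),('wrench left','top',(475,325),.01),('wrench top','top',(487,277),.01),('grease','top',(452,214),.039),('edge','top',(420,312),0),('edge2','top',(440,360),0),('spot','top',(450,285),0)):print(nm,onz(n,uv,z).round(3))
im=load('top')[0][225:345,360:500];cv2.imwrite('pics/c2.png',cv2.resize(im,None,fx=4,fy=4,interpolation=cv2.INTER_CUBIC)[:,:,::-1])
E
```

```text
can base(side front) [0.619 0.061 0.   ]
can top [0.614 0.023 0.2  ]
floatcover [ 0.505 -0.041  0.024]
brass float [0.375 0.05  0.027]
tape [ 0.362 -0.035  0.019]
pliers tip [ 0.408 -0.474  0.01 ]
wrench left [ 0.207 -0.413  0.01 ]
wrench top [ 0.343 -0.509  0.01 ]
grease [ 0.576 -0.466  0.039]
edge [ 0.303 -0.259  0.   ]
edge2 [ 0.137 -0.267  0.   ]
spot [ 0.356 -0.385  0.   ]
```

View pics/c2.png

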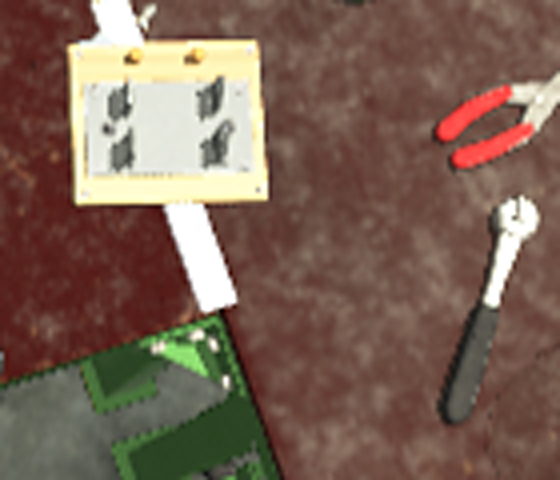

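The crop shows free bench right of the board around crop (330,220), clear of the red pliers handles (440,130) and the wrench. I'll set down at world (0.375, -0.39), carrying on the robot side of the can.

>>> carry_out --pt "0 0 0 0 0 4 0" --pt "0 0 0 0 0 8 0" --pt "0 0 0 -0.5 -3 11 0" --pt "0 0 -1 -1 -7 13 0" --pt "0 0 -1 -1.5 -11 13 0" --pt "0 0 -2 -2 -15 13 0" --pt "0 0 -3 -2 -19 13 0" --pt "0 0 -4 -2 -23 13 0" --pt "0 0 -5 -2 -27 13 0" --pt "0 0 -6 -2 -31 13 0" --pt "0 0 -7 -2 -34 13 0" --pt "0 0 -7 -2 -36 13 0"

```text
time: 9.9
position: [0.4758, -0.1066, 0.1777]
tool_rot: [0.474, 3.105, -0.001]
ft_force: [-0.0, 0.6, -5.6]
grip_width: 0.708
grip_force: 45.0
```

>>> carry_out --pt "0 0 0 -0.5 -3 0 0" --pt "0 0 0 -1.5 -6.5 0 0" --pt "0 0 0 -2.5 -10 0 0" --pt "0 0 0 -4 -14 0 0" --pt "0 0 0 -5.5 -18 0 0" --pt "0 0 0 -7 -22 0 0" --pt "0 0 0 -8.5 -25 0 0" --pt "0 0 0 -9.5 -27.5 0 0" --pt "0 0 0 -10 -28.7 0 0" --pt "0 0 0 -10 -28.7 0 0" --pt "0 0 0 -10 -28.7 0 0" --pt "0 0 0 -10 -28.7 0 0"

```text
time: 11.1
position: [0.3775, -0.3888, 0.1774]
tool_rot: [0.464, 3.107, 0.002]
ft_force: [0.8, 0.8, -4.9]
grip_width: 0.711
grip_force: 45.0
```

```bash
python3 - <<'E'
from h import *
snap('w5')
E
```

```text
t 11.1 pos [ 0.3775 -0.3888  0.1774] ft [ 0.75  0.77 -4.89] w 0.711 y-yaw 73.01 tilt [ 4.0e-04  1.3e-03 -1.0e+00] q [-0.04  0.15  0.87  1.81 -0.12  1.24  2.14]
```

View pics/w5.png

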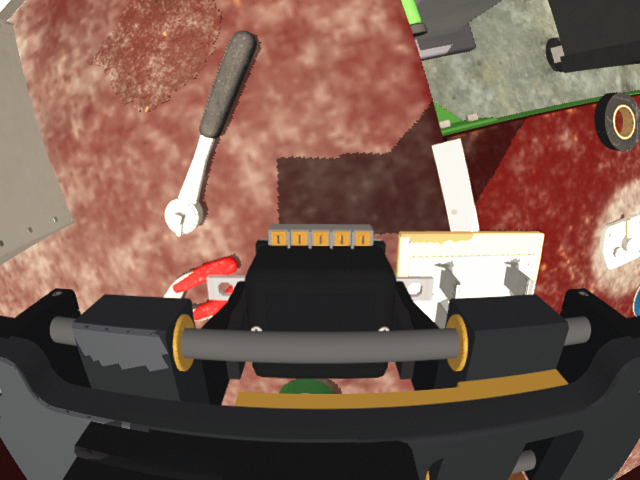

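The view shows the regulator held level above the bench. The board's front edge runs from (398,234) to (543,234), and the red pliers handle ends near (238,265). Checking the clearances of the spot.

```bash
python3 - <<'E'
from h import *
c=np.array([.375,-.39]);ax=np.radians(-17);X=np.array([np.cos(ax),np.sin(ax)]);Y=np.array([-X[1],X[0]])
for nm,p,z in(('bd',(398,234),.012),('bd2',(543,234),.012),('plier',(238,263),.012),('plier2',(200,318),.012),('stripe',(434,145),.0),('stripeR',(478,230),0),('wrench',(203,215),.0)):
    q=fish('w5',p,z)[:2];print(nm,q.round(3),'rel',round((q-c)@X,3),round((q-c)@Y,3))
E
```

```text
bd [ 0.411 -0.324] rel 0.015 0.074
bd2 [ 0.457 -0.17 ] rel 0.014 0.234
plier [ 0.395 -0.476] rel 0.044 -0.076
plier2 [ 0.44  -0.538] rel 0.105 -0.122
stripe [ 0.342 -0.267] rel -0.068 0.108
stripeR [ 0.436 -0.24 ] rel 0.014 0.161
wrench [ 0.342 -0.496] rel -0.001 -0.111
```

>>> carry_out --pt "0 0 0 -1.5 0.4 -3 0" --pt "0 0 0 -3 0.8 -7 0" --pt "0 0 0 -3 0.8 -11 0" --pt "0 0 0 -3 0.8 -13.5 0" --pt "0 0 0 -3 0.8 -14.8 0" --pt "0 0 0 -3 0.8 -15.3 0" --pt "0 0 0 -3 0.8 -15.5 0" --pt "0 0 0 -3 0.8 -15.5 0" --pt "0 0 0 -3 0.8 -15.5 0"

```text
time: 12.05
position: [0.3474, -0.3831, 0.0238]
tool_rot: [0.467, 3.104, -0.001]
ft_force: [-0.4, -0.2, -5.5]
grip_width: 0.71
grip_force: 45.0
```

>>> carry_out --pt "0 0 0 0 0 -0.3 0" --pt "0 0 0 0 0 -0.45 0" --pt "0 0 0 0 0 -0.55 0" --pt "0 0 0 0 0 -0.65 0" --pt "0 0 0 0 0 -0.7 0" --pt "0 0 0 0 0 -0.75 0" --pt "0 0 0 0 0 -0.75 0" --pt "0 0 0 0 0 -0.75 0"

```text
time: 12.85
position: [0.3465, -0.3823, 0.0168]
tool_rot: [0.468, 3.107, 0.003]
ft_force: [-4.8, 5.5, 13.9]
grip_width: 0.708
grip_force: 45.0
```

>>> carry_out --pt "0 0 0 0 0 0.1 0.8" --pt "0 0 0 0 0 0.1 1" --pt "0 0 0 0 0 0.1 1" --pt "0 0 0 0 0 0.1 1" --pt "0 0 0 0 0 1.5 1" --pt "0 0 0 0 0 5 1" --pt "0 0 0 0 0 9 1" --pt "0 0 -8 0 0 13 1" --pt "0 0 -16 0 0 16 1" --pt "0 0 -24 0 0 16 1" --pt "0 0 -32 0 0 16 1" --pt "0 0 -40 0 0 16 1"

```text
time: 14.05
position: [0.3465, -0.3827, 0.1763]
tool_rot: [1.51, 2.753, 0.001]
ft_force: [0.2, -0.4, -0.2]
grip_width: 1.0
grip_force: 0.0
```

>>> carry_out --pt "0 0 -8 0 0 4 1" --pt "0 0 -16 0 0 7 1" --pt "0 0 -24 0 0 7 1" --pt "0 0 -32 0 0 7 1" --pt "0 0 -40 0 0 7 1" --pt "0 0 -48 0 0 7 1" --pt "0 0 -50 0 0 7 1" --pt "0 0 -50 0 0 7 1" --pt "0 0 -50 0 0 7 1" --pt "0 0 -50 0 0 7 1"

```text
time: 15.05
position: [0.3464, -0.3825, 0.2454]
tool_rot: [2.527, 1.866, 0.0]
ft_force: [0.4, 0.4, 0.0]
grip_width: 0.998
grip_force: 0.0
```

```bash
python3 - <<'E'
from h import *
snap('w6')
print(fproj('w6',[.3465,-.3823,.046]).round(0),fproj('w6',[.5,-.263,.015]).round(0))
E
```

```text
t 15.05 pos [ 0.3464 -0.3825  0.2454] ft [0.44 0.44 0.02] w 0.998 y-yaw -17.1 tilt [ 4.e-04 -1.e-04 -1.e+00] q [-0.16  0.    0.95  1.77 -0.    1.37  0.5 ]
[319. 212.] [425.  61.]
```

View pics/w6.png

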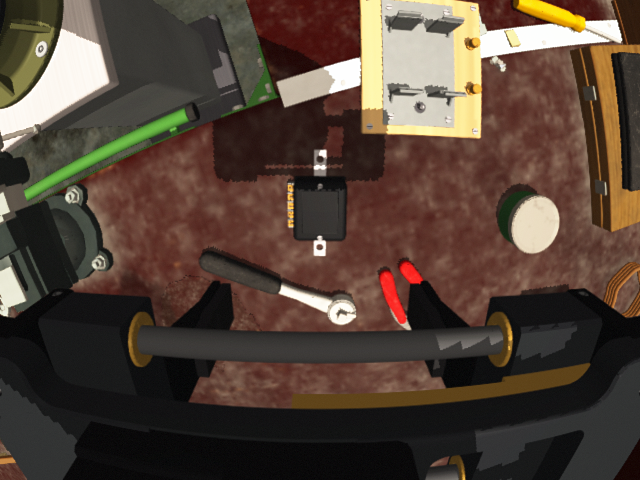

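The view shows the regulator standing at (320,208), lug holes about (320,159) and (320,246), terminals toward image left (the board's front). The board is at the top right, with one stud at (420,106). I'll measure the regulator by its lugs.

```bash
python3 - <<'E'
from h import *
im=load('w6')[0].astype(int)
P=[]
for (x,y) in((320,159),(320,246)):
    c=im[y-15:y+16,x-15:x+16]; m=((c.min(2)>110)&(c.max(2)-c.min(2)<40)).astype(np.uint8)
    n,l,st,ce=cv2.connectedComponentsWithStats(m);i=1+st[1:,4].argmax()
    r=cv2.minAreaRect(np.argwhere(l==i)[:,::-1].astype(np.float32));print(st[i],r)
    h=cv2.fillPoly(np.zeros_like(m),[cv2.convexHull(np.argwhere(l==i)[:,::-1].astype(np.int32))],1)&(1-m)
    n,l2,s2,c2=cv2.connectedComponentsWithStats(h.astype(np.uint8));print(s2[1:,4],c2[1:].round(1).tolist())
    j=1+s2[1:,4].argmax();p=c2[j]+[x-15,y-15];q=fish('w6',p,.002);print(p,q.round(4));P.append(q)
e=P[0]-P[1];print(((P[0]+P[1])/2).round(4),np.linalg.norm(e).round(4),np.degrees(np.arctan2(e[1],e[0])).round(2))
m=((im[:,:,0]>190)&(im[:,:,1]>150)&(im[:,:,2]<im[:,:,0]-35)&(im[:,:,2]>90)).astype(np.uint8)[:150,350:490]
print(m.sum(),cv2.boundingRect(m))
print(im[70,370],im[120,440],im[50,472])
E
```

```text
[  9   5  13  26 241] ((15.0, 17.5), (25.0, 12.0), 90.0)
[ 4  1 49  1  7  7  3  2] [[16.5, 5.0], [21.0, 7.0], [14.5, 14.9], [21.0, 12.0], [9.0, 17.0], [21.0, 18.0], [21.0, 25.0], [9.0, 26.5]]
[319.46938776 158.91836735] [ 0.3613 -0.3355  0.002 ]
[  8   5  13  20 182] ((14.0, 14.5), (19.0, 12.0), 90.0)
[ 4  5  1 30  1  1  1  1  1] [[11.0, 7.8], [17.4, 7.2], [8.0, 10.0], [14.0, 15.5], [8.0, 15.0], [8.0, 17.0], [8.0, 20.0], [20.0, 21.0], [8.0, 22.0]]
[319.  246.5] [ 0.3316 -0.4304  0.002 ]
[ 0.3464 -0.383   0.002 ] 0.0995 72.61
6298 (10, 0, 122, 138)
[254 247 177] [214 209 195] [250 221 134]
```

>>> carry_out --pt "0 0 0 4 1.4 0 1" --pt "0 0 0 8 2.8 0 1" --pt "0 0 0 11.5 4 0 1" --pt "0 0 0 12.5 4.3 0 1" --pt "0 0 0 12.5 4.3 0 1" --pt "0 0 0 12.5 4.3 0 1" --pt "0 0 0 12.5 4.3 0 1" --pt "0 0 0 12.5 4.3 0 1"

```text
time: 15.9
position: [0.4701, -0.3404, 0.2455]
tool_rot: [2.529, 1.863, 0.001]
ft_force: [-0.2, 0.5, -0.0]
grip_width: 0.995
grip_force: 0.0
```

```bash
python3 - <<'E'
from h import *
snap('w7')
im=load('w7')[0].astype(int)
print(load('w7')[2][:3,3].round(3))
u,v=fproj('w7',[.495,-.262,.013]).round().astype(int);print(u,v)
m=((im[:,:,0]>170)&(im[:,:,1]>140)&(im[:,:,0]-im[:,:,2]>35)).astype(np.uint8)
w=np.zeros_like(m);w[max(0,v-100):v+100,max(0,u-100):u+100]=1;m&=w
n,l,st,ce=cv2.connectedComponentsWithStats(m);i=1+st[1:,4].argmax();print(st[i])
cn=max(cv2.findContours((l==i).astype(np.uint8),0,1)[0],key=cv2.contourArea)[:,0]
h=cv2.convexHull(cn)[:,0];W=np.array([fish('w7',p,.012)[:2] for p in h])
r=cv2.minAreaRect((W*1000).astype(np.float32));print(r)
C=im[v-75:v+75,u-90:u+90].astype(np.uint8);cv2.imwrite('pics/w7c.png',cv2.resize(C,None,fx=4,fy=4,interpolation=cv2.INTER_CUBIC)[:,:,::-1]);print('crop origin',u-90,v-75)
E
```

```text
t 15.9 pos [ 0.4701 -0.3404  0.2455] ft [-0.24  0.48 -0.  ] w 0.995 y-yaw -17.26 tilt [ 9.e-04  3.e-04 -1.e+00] q [-0.19  0.21  0.9   1.62 -0.17  1.39  0.43]
[ 0.494 -0.265  0.407]
319 129
[ 260   56  129  149 6634]
((499.6055908203125, -264.1033935546875), (159.04273986816406, 135.87245178222656), 73.5937271118164)
crop origin 229 54
```

View pics/w7c.png

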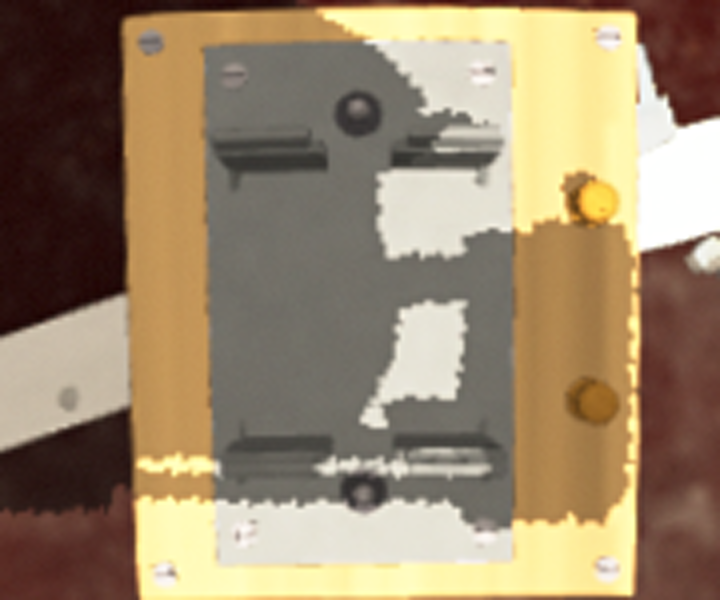

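The crop shows the studs at crop (359,109) and (363,492), with cheeks, posts and plate corners clear. The board rectangle measures 159×136 mm, which matches. Cross-checking with the studs and plate.

```bash
python3 - <<'E'
from h import *
px=lambda c:(229+(c[0]+.5)/4-.5,54+(c[1]+.5)/4-.5)
def pr(nm,a,b,z):
    A,B=[fish('w7',px(p),z)for p in(a,b)];e=A-B;print(nm,((A+B)/2).round(4)[:2],np.linalg.norm(e).round(4),np.degrees(np.arctan2(e[1],e[0])).round(2))
for z in(.027,.017):pr('studs',(359,109),(363,492),z)
pr('boardscrL',(151,42),(165,572),.014);pr('boardscrR',(609,37),(607,568),.014)
pr('posts',(598,201),(597,401),.032)
pr('plateL',(205,44),(216,564),.015);pr('plateR',(510,43),(513,563),.015)
pr('bracket scr d',(232,74),(486,532),.016);pr('d2',(483,72),(245,532),.016)
for z in (.012,):
  pr('edgeL',(124,17),(142,598),z);pr('edgeR',(636,12),(636,597),z)
s=np.array([.4938,-.2624,.015]);print('recheck stud pix')
a=np.radians(73.3);Y=np.array([np.cos(a),np.sin(a),0])
for k in(1,-1):print((fproj('w7',s+k*.05*Y+[0,0,.014])-[229,54])*4+1.5)
E
```

```text
studs [ 0.4944 -0.2619] 0.0984 73.35
studs [ 0.4944 -0.2618] 0.101 73.35
boardscrL [ 0.4428 -0.2468] 0.1425 73.51
boardscrR [ 0.5572 -0.2807] 0.1431 73.44
posts [ 0.5513 -0.2788] 0.0509 73.32
plateL [ 0.4565 -0.2506] 0.139 73.41
plateR [ 0.5322 -0.2738] 0.1389 73.63
bracket scr d [ 0.4943 -0.2622] 0.1386 101.39
d2 [ 0.4947 -0.2621] 0.1371 45.76
edgeL [ 0.436  -0.2446] 0.1577 73.69
edgeR [ 0.5649 -0.2834] 0.1592 73.77
recheck stud pix
[357.28176697 107.37905262]
[361.08622757 498.54359245]
```

The seat is at (0.4942, -0.2620) with yaw -16.55°, and all the cross-checks agree. Now I'll regrip the regulator by its x sides.

>>> carry_out --pt "0 0 0 -4 -1.4 0 1" --pt "0 0 0 -8 -2.8 -2 1" --pt "0 0 0 -11.5 -4 -5 1" --pt "0 0 0 -12.4 -4.25 -9 1" --pt "0 0 0 -12.4 -4.25 -13 1" --pt "0 0 0 -12.4 -4.25 -15.5 1" --pt "0 0 0 -12.4 -4.25 -16 1" --pt "0 0 0 -12.4 -4.25 -16 1" --pt "0 0 0 -12.4 -4.25 -16 1" --pt "0 0 0 -12.4 -4.25 -16 1"

```text
time: 16.95
position: [0.3485, -0.3828, 0.0867]
tool_rot: [2.525, 1.865, 0.002]
ft_force: [-0.7, -1.3, 0.4]
grip_width: 0.997
grip_force: 0.0
```

>>> carry_out --pt "0 0 0 -0.15 0 -1.5 1" --pt "0 0 0 -0.15 0 -3 1" --pt "0 0 0 -0.15 0 -4.5 1" --pt "0 0 0 -0.15 0 -5.5 1" --pt "0 0 0 -0.15 0 -6.2 1" --pt "0 0 0 -0.15 0 -6.5 1" --pt "0 0 0 -0.15 0 -6.5 1" --pt "0 0 0 -0.15 0 -6.5 1" --pt "0 0 0 -0.15 0 -6.5 1"

```text
time: 17.85
position: [0.3464, -0.3822, 0.0206]
tool_rot: [2.527, 1.865, 0.001]
ft_force: [-0.3, -0.7, 0.5]
grip_width: 0.996
grip_force: 0.0
```

>>> carry_out --squeeze 45 --pt "0 0 0 0 0 0 0" --pt "0 0 0 0 0 0 0" --pt "0 0 0 0 0 0 0" --pt "0 0 0 0 0 0 0" --pt "0 0 0 0 0 0 0" --pt "0 0 0 0 0 0.3 0" --pt "0 0 0 0 0 1.5 0" --pt "0 0 0 0 0 5 0" --pt "0 0 0 0 0 9 0" --pt "0 0 0 0 0 12 0" --pt "0 0 0 0 0 12 0" --pt "0 0 0 0 0 12 0"

```text
time: 19.05
position: [0.3459, -0.3813, 0.1399]
tool_rot: [-2.527, -1.866, -0.002]
ft_force: [-0.2, 0.4, -7.1]
grip_width: 0.615
grip_force: 45.0
```

```bash
cat > lug.py <<'E'
from h import *
import sys
n=sys.argv[1];snap(n)
_,K,T=load(n);im=load(n)[0].astype(int)
from bench import ctrl
s=ctrl.get_state();R=Ro.from_rotvec(s['tool_rot']).as_matrix();p=np.array(s['position']);y=R[:,1];X=y*np.sign(y[0]);Y=np.cross([0,0,1],X)
zb=p[2]-.0206
for k in(1,-1):
    c=fproj(n,p*[1,1,0]+k*.05*Y+[0,0,zb+.003]);u,v=c.round().astype(int);print('pred hole',k,c.round(1))
    if not(20<v<460):continue
    w=im[v-22:v+23,u-22:u+23];m=((w.min(2)>95)&(w.max(2)-w.min(2)<35)).astype(np.uint8)
    N,l,st,ce=cv2.connectedComponentsWithStats(m)
    if N<2:continue
    i=1+st[1:,4].argmax();print('lug',st[i],(ce[i]+[u-22,v-22]).round(1))
    cs,hi=cv2.findContours((l==i).astype(np.uint8),cv2.RETR_CCOMP,1)
    for ct,hh in zip(cs,hi[0]):
        if hh[3]>=0 and len(ct)>6:
            q=cv2.minEnclosingCircle(ct);h=np.array(q[0])+[u-22,v-22];g=fish(n,h,zb+.003)-p;print('hole',h.round(1),'r',round(q[1],1),'rel tool X,Y mm',(g@X*1000).round(1),(g@Y*1000).round(1))
E
python3 lug.py w8
```

```text
t 19.05 pos [ 0.3459 -0.3813  0.1399] ft [-0.16  0.4  -7.15] w 0.615 y-yaw -17.11 tilt [ 9.e-04  9.e-04 -1.e+00] q [-0.14  0.13  0.99  1.92 -0.12  1.16  0.6 ]
pred hole 1 [316.7 190.9]
lug [ 12   5  27  40 831] [319.8 193.4]
hole [320.2 194.2] r 9.7 rel tool X,Y mm 1.7 48.4
pred hole -1 [317.1 362.6]
lug [19 34 12  9 81] [319.4 379.2]
hole [322. 380.] r 2.0 rel tool X,Y mm 2.9 -63.2
```

>>> carry_out --pt "0 0 0.6 3 2.5 0 0" --pt "0 0 0.6 6 5 0 0" --pt "0 0 0.6 9 7.5 0 0" --pt "0 0 0.6 12 10 0 0" --pt "0 0 0.6 14 11.5 -1 0" --pt "0 0 0.6 14.7 12.1 -2 0" --pt "0 0 0.6 14.7 12.1 -2.4 0" --pt "0 0 0.6 14.7 12.1 -2.4 0" --pt "0 0 0.6 14.7 12.1 -2.4 0" --pt "0 0 0.6 14.7 12.1 -2.4 0" --pt "0 0 0.6 14.7 12.1 -2.4 0"

```text
time: 20.2
position: [0.4926, -0.2617, 0.1166]
tool_rot: [2.519, 1.877, 0.001]
ft_force: [0.0, 0.2, -6.1]
grip_width: 0.616
grip_force: 45.0
```

```bash
python3 lug.py w9; python3 - <<'E'
from h import *
a=np.radians(-16.55);X=np.array([np.cos(a),np.sin(a),0]);Y=np.array([-X[1],X[0],0]);s=np.array([.4942,-.2620,0])
im=load('w9')[0]
for nm,x,y,z in(('TL',-62,80,12),('TR',74,80,12),('L40',-62,40,12),('R40',74,40,12),('postT',60,26,32),('plTL',-40,70,15),('plTR',40,70,15),('stud',0,50,29)):
    q=s+X*x/1000+Y*y/1000+[0,0,z/1000];print(nm,fproj('w9',q).round(1))
hsv=cv2.cvtColor(im,cv2.COLOR_RGB2HSV)
for y in range(60,300,20):print(y,' '.join('%d,%d,%d'%tuple(hsv[y,x]) for x in range(190,460,12)))
E
```

```text
t 20.2 pos [ 0.4926 -0.2617  0.1166] ft [ 0.04  0.15 -6.11] w 0.616 y-yaw -16.61 tilt [ 1.e-03 -1.e-04 -1.e+00] q [-0.3   0.27  0.85  1.84 -0.22  1.13  0.34]
pred hole 1 [318.5 191.5]
lug [   0    0   45   45 1599] [319.2 190.5]
hole [321.5 201. ] r 3.5 rel tool X,Y mm 1.4 45.3
hole [326. 199.] r 2.2 rel tool X,Y mm 3.6 46.3
pred hole -1 [318.7 363.7]
lug [17 33 12  9 85] [319.4 379.3]
TL [234.3 132.3]
TR [423.  133.1]
L40 [236.2 186.8]
R40 [420.9 187.1]
postT [407.9 211.1]
plTL [264.1 145.2]
plTR [377.5 145.2]
stud [320.9 174.8]
60 3,219,35 4,168,41 4,172,40 4,182,35 2,177,36 2,170,39 3,157,39 2,174,38 6,144,46 6,128,50 3,189,35 0,184,36 3,180,82 4,200,83 3,198,81 2,205,77 2,201,76 4,191,87 5,134,95 3,179,80 5,152,92 3,179,84 3,183,81
80 3,170,39 4,153,40 0,174,38 0,174,38 2,162,41 1,139,44 4,136,43 8,174,60 6,162,41 4,188,38 2,181,38 4,148,43 7,125,47 2,190,39 2,183,85 2,201,80 1,199,78 3,183,81 3,213,79 2,193,78 3,165,88 3,183,82 2,196,78
100 3,200,37 1,168,41 1,193,37 0,186,37 2,197,35 179,184,36 2,210,34 1,183,39 1,168,38 3,193,37 3,149,41 5,152,42 6,153,45 2,198,80 3,192,81 3,1
[... 1409 characters left out ...]
,170 16,143,128 6,124,103 30,20,234 12,79,126
240 2,190,79 3,127,86 30,1,255 60,1,255 30,1,255 17,139,200 20,130,232 30,39,13 165,78,13 30,39,13 170,51,15 150,20,13 30,20,13 10,59,13 20,64,12 60,21,12 25,101,255 25,93,254 26,92,255 6,124,105 7,119,107 7,114,110 7,125,102
260 60,1,255 30,2,255 45,2,255 45,2,255 45,2,255 17,151,155 0,0,16 105,34,15 15,36,14 0,17,15 0,0,14 120,16,16 60,14,18 15,32,16 120,16,16 60,17,15 16,144,207 21,124,251 27,84,255 5,134,95 6,119,111 5,131,101 6,129,103
280 0,0,255 3,172,80 6,135,98 4,132,95 4,139,92 19,125,237 15,26,20 0,0,17 30,32,16 30,17,15 165,30,17 0,0,15 0,0,19 0,0,19 0,13,20 30,14,18 120,43,12 19,135,243 24,178,252 5,140,95 7,114,110 6,133,94 6,137,99
```

```bash
cat > hov.py <<'E'
from h import *
import sys
n=sys.argv[1];zb=float(sys.argv[2])
a=np.radians(-16.55);X=np.array([np.cos(a),np.sin(a),0]);Y=np.array([-X[1],X[0],0]);s=np.array([.4942,-.2620,0])
im=load(n)[0];h=cv2.cvtColor(im,cv2.COLOR_RGB2HSV).astype(int)
B=(h[...,0]>=12)&(h[...,0]<=34)&(h[...,1]>75)&(h[...,2]>110)
def bf(p,z):
    q=fish(n,p,z)-s;return np.array([q@X,q@Y])*1000
def edge(m,row=None,col=None,lo=0,hi=640,first=True):
    v=(m[row,lo:hi] if row is not None else m[lo:hi,col]);i=np.flatnonzero(v)
    return None if len(i)==0 else (lo+i[0]-.5 if first else lo+i[-1]+.5)
med=lambda L:(np.median(L).round(2),len(L))
rows=range(155,190,2)
print('board L (-62)',med([bf((edge(B,row=r,lo=215,hi=300),r),.012)[0] for r in rows]))
print('board R (74)',med([bf((edge(B,row=r,lo=340,hi=427,first=False),r),.012)[0] for r in rows]))
print('board top (80)',med([bf((c,edge(B,col=c,lo=100,hi=180)),.012)[1] for c in range(250,400,5)]))
P=(h[...,1]<60)&(h[...,2]>70)
print('plate L(-40)',med([bf((edge(P,row=r,lo=240,hi=320),r),.015)[0] for r in rows]))
print('plate R(40)',med([bf((edge(P,row=r,lo=330,hi=390,first=False),r),.015)[0] for r in rows]))
print('plate top(70)',med([bf((c,edge(P,col=c,lo=120,hi=180)),.015)[1] for c in range(275,365,5)]))
g=cv2.cvtColor(im,cv2.COLOR_RGB2GRAY).astype(int)
L=(h[...,1]<60)&(g>128)
w=L[150:240,295:345]
N,l,st,ce=cv2.connectedComponentsWithStats(w.astype(np.uint8));i=1+st[1:,4].argmax();print('lug',st[i]+[295,150,0,0,0])
M=np.zeros_like(L);M[150:240,295:345]=l==i
r2=[r for r in range(185,225,2)]
A=[bf((edge(M,row=r,lo=290,hi=350),r),zb+.004)[0] for r in r2];C=[bf((edge(M,row=r,lo=290,hi=350,first=False),r),zb+.004)[0] for r in r2]
print('lug L,R',med(A),med(C),'end(Y60)',med([bf((c,edge(M,col=c,lo=150,hi=240)),zb+.004)[1] for c in range(313,328)]))
print('yaw of lug',np.round(np.polyfit(r2,[ (x+y)/2 for x,y in zip(A,C)],1),4))
E
python3 hov.py w9 .096; python3 - <<'E'
from h import *
g=cv2.cvtColor(load('w9')[0],cv2.COLOR_RGB2GRAY)
for y in range(160,236,3):print(y,g[y,298:346:2])
E
```

```text
board L (-62) (np.float64(-61.24), 18)
board R (74) (np.float64(72.79), 18)
board top (80) (np.float64(79.88), 30)
plate L(-40) (np.float64(-39.33), 18)
plate R(40) (np.float64(39.37), 18)
plate top(70) (np.float64(69.33), 18)
lug [ 307  175   27   57 1262]
lug L,R (np.float64(-7.31), 20) (np.float64(5.86), 20) end(Y60) (np.float64(58.54), 15)
yaw of lug [-0.0007 -0.5969]
160 [110 109 110 109 110 108 108 109 108 110 110 109 109 109 109 107 109 108
 108 110 109 108 107 106]
163 [109 110 111 109 109 108 107 110 109 109 110 109 107 109 109 106 109 108
 109 108 107 108 107 108]
166 [111 111 110 107 110 109 108 109 107  72  55  52  51  57  84 107 108 106
 107 108 109 110 109 109]
169 [109 109 108 107 107 109 109 107  53  53  52  53  52  54  55  68 107 108
 108 109 110 111 110 111]
172 [109 110 108 109 106 109 110  92  51  51  75 119 116  62  52  51 103 107
 108 109 111 110 111 111]
175 [108 109 109 109 117 147 150 142 140 142 140 142 141 142 142 141 139 141
 119 109 110 110 110 108]
178 [110 109 109 110 118 147 147 149 149 147 149 148 149 148 147 149 148 149
 124 107 109 111 110 110]
181 
[... 1202 characters left out ...]
144
 113 107 108 109 109 109]
217 [111 109 111 112 112 148 145 145 146 147 147 143 142 145 144 144 144 145
 115 109 110 109 110 109]
220 [112 110 110 110 111 147 145 145 145 147 146 141 141 145 146 143 143 143
 114 109 110 110 111 110]
223 [110 112 111 112 113 149 147 145 145 147 146 144 141 145 143 144 146 143
 115 111 109 109 109 110]
226 [108 111 111 111 111 147 144 144 146 149 144 141 142 145 144 144 144 144
 111 109 108 109 108 110]
229 [110 110 109 109 112 146 146 145 145 151 146 143 141 145 144 144 145 145
 109 108 109 109 108 109]
232 [33 33 34 34 34 46 43 46 46 46 46 45 67 68 67 68 68 67 49 49 49 48 51 50]
235 [16 16 15 14 16 15 19 18 15 16 17 15 16 18 19 17 16 14 14 18 15 17 17 16]
```

>>> carry_out --pt "0 0 0.05 0.09 0.09 0 0" --pt "0 0 0.05 0.09 0.09 0 0" --pt "0 0 0.05 0.09 0.09 -0.8 0" --pt "0 0 0.05 0.09 0.09 -1.6 0" --pt "0 0 0.05 0.09 0.09 -2.2 0" --pt "0 0 0.05 0.09 0.09 -2.2 0" --pt "0 0 0.05 0.09 0.09 -2.2 0"

```text
time: 20.95
position: [0.4937, -0.26, 0.0938]
tool_rot: [-2.517, -1.88, 0.001]
ft_force: [0.3, -0.5, -6.1]
grip_width: 0.617
grip_force: 45.0
```

```bash
python3 lug.py w10|head -1;python3 hov.py w10 .0735
```

```text
t 20.95 pos [ 0.4937 -0.26    0.0938] ft [ 0.3  -0.52 -6.12] w 0.617 y-yaw -16.48 tilt [-7.e-04 -2.e-04 -1.e+00] q [-0.29  0.3   0.84  1.86 -0.25  1.09  0.36]
board L (-62) (np.float64(-61.14), 18)
board R (74) (np.float64(71.21), 18)
board top (80) (np.float64(79.8), 30)
plate L(-40) (np.float64(-39.28), 18)
plate R(40) (np.float64(39.44), 18)
plate top(70) (np.float64(69.51), 18)
lug [ 307  175   27   56 1239]
lug L,R (np.float64(-6.86), 20) (np.float64(6.17), 20) end(Y60) (np.float64(60.52), 15)
yaw of lug [ 0.0013 -0.5882]
```

>>> carry_out --pt "0 0 0 0.02 -0.09 0 0" --pt "0 0 0 0.02 -0.09 0 0" --pt "0 0 0 0.02 -0.09 -0.4 0" --pt "0 0 0 0.02 -0.09 -0.8 0" --pt "0 0 0 0.02 -0.09 -1.2 0" --pt "0 0 0 0.02 -0.09 -1.6 0" --pt "0 0 0 0.02 -0.09 -2 0" --pt "0 0 0 0.02 -0.09 -2.3 0" --pt "0 0 0 0.02 -0.09 -2.3 0" --pt "0 0 0 0.02 -0.09 -2.3 0"

```text
time: 22.0
position: [0.4941, -0.2609, 0.071]
tool_rot: [2.517, 1.88, -0.0]
ft_force: [-0.3, 0.7, -5.2]
grip_width: 0.617
grip_force: 45.0
```

```bash
python3 lug.py w11|head -1;sed -i 's/hi=427/hi=450/' hov.py;python3 hov.py w11 .0505
```

```text
t 22.0 pos [ 0.4941 -0.2609  0.071 ] ft [-0.26  0.68 -5.24] w 0.617 y-yaw -16.48 tilt [-1.e-04 -2.e-04 -1.e+00] q [-0.27  0.33  0.83  1.88 -0.28  1.05  0.38]
board L (-62) (np.float64(-61.13), 18)
board R (74) (np.float64(72.63), 18)
board top (80) (np.float64(79.76), 30)
plate L(-40) (np.float64(-39.42), 18)
plate R(40) (np.float64(39.3), 18)
plate top(70) (np.float64(69.29), 18)
lug [ 307  175   27   56 1249]
lug L,R (np.float64(-6.27), 20) (np.float64(6.81), 20) end(Y60) (np.float64(59.72), 15)
yaw of lug [-0.005   1.2205]
```

>>> carry_out --pt "0 0 0 -0.03 0 -0.4 0" --pt "0 0 0 -0.03 0 -0.8 0" --pt "0 0 0 -0.03 0 -1.2 0" --pt "0 0 0 -0.03 0 -1.6 0" --pt "0 0 0 -0.03 0 -1.9 0" --pt "0 0 0 -0.03 0 -2.2 0" --pt "0 0 0 -0.03 0 -2.5 0" --pt "0 0 0 -0.03 0 -2.7 0" --pt "0 0 0 -0.03 0 -2.8 0" --pt "0 0 0 -0.03 0 -2.8 0" --pt "0 0 0 -0.03 0 -2.8 0"

```text
time: 23.15
position: [0.4939, -0.2609, 0.0432]
tool_rot: [2.517, 1.88, 0.0]
ft_force: [-0.5, 0.1, -6.5]
grip_width: 0.61
grip_force: 45.0
```

The baseplate is below the stud tips with no contact force, so the studs are in the holes. Last gentle lowering.

>>> carry_out --pt "0 0 0 0 0 -0.2 0" --pt "0 0 0 0 0 -0.4 0" --pt "0 0 0 0 0 -0.5 0" --pt "0 0 0 0 0 -0.6 0" --pt "0 0 0 0 0 -0.65 0" --pt "0 0 0 0 0 -0.7 0" --pt "0 0 0 0 0 -0.75 0" --pt "0 0 0 0 0 -0.8 0" --pt "0 0 0 0 0 -0.8 0" --pt "0 0 0 0 0 -0.8 0"

```text
time: 24.15
position: [0.4938, -0.2609, 0.0352]
tool_rot: [2.517, 1.88, 0.0]
ft_force: [-0.8, 0.5, -3.4]
grip_width: 0.616
grip_force: 45.0
```

>>> carry_out --pt "0 0 0 0 0 -0.04 0" --pt "0 0 0 0 0 -0.08 0" --pt "0 0 0 0 0 -0.1 0" --pt "0 0 0 0 0 -0.1 0" --pt "0 0 0 0 0 -0.1 0"

```text
time: 24.65
position: [0.4939, -0.2609, 0.0351]
tool_rot: [-2.516, -1.88, -0.001]
ft_force: [-3.6, 2.5, 6.3]
grip_width: 0.616
grip_force: 45.0
```

>>> carry_out --pt "0 0 0 0 0 0.05 0.75" --pt "0 0 0 0 0 0.05 0.85" --pt "0 0 0 0 0 0.05 0.85" --pt "0 0 0 0 0 0.05 0.85" --pt "0 0 0 0 0 1 0.85" --pt "0 0 0 0 0 3 0.85" --pt "0 0 0 0 0 6 0.85" --pt "0 0 0 0 0 10 0.85" --pt "0 0 0 0 0 14 0.85" --pt "0 0 0 -1.7 -5.5 18 0.85" --pt "0 0 0 -2.2 -7.5 20 0.85" --pt "0 0 0 -2.2 -7.5 20 0.85"

```text
time: 25.85
position: [0.4702, -0.3439, 0.2399]
tool_rot: [2.517, 1.863, 0.002]
ft_force: [-1.3, 0.1, 0.3]
grip_width: 0.853
grip_force: 0.0
```

>>> carry_out --pt "0 0 0 0 0 0 1" --pt "0 0 0 0 0 0 1" --pt "0 0 0 0 0 0 1" --pt "0 0 0 0 0 0 1"

```text
time: 26.25
position: [0.472, -0.3345, 0.2332]
tool_rot: [-2.514, -1.882, 0.001]
ft_force: [0.6, -0.4, -0.3]
grip_width: 0.996
grip_force: 0.0
```

```bash
python3 - <<'E'
from h import *
snap('w12')
from bench import ctrl
im=load('w12')[0];h=cv2.cvtColor(im,cv2.COLOR_RGB2HSV)
a=np.radians(-16.55);X=np.array([np.cos(a),np.sin(a),0]);Y=np.array([-X[1],X[0],0]);s=np.array([.4942,-.2620,0])
# cover-top screws (bright on black) expected +-26.5 mm in Y at z .061
for k in(1,-1):
    for nm,y,z in(('screw',.0265,.061),('hole',.05,.019)):
        u,v=fproj('w12',s+k*y*Y+[0,0,z]).round().astype(int);g=cv2.cvtColor(im[v-10:v+11,u-10:u+11],cv2.COLOR_RGB2GRAY)
        if nm=='screw':
            m=(g>70).astype(np.uint8);N,l,st,ce=cv2.connectedComponentsWithStats(m)
            for i in range(1,N):
                if 6<st[i,4]<80:q=fish('w12',ce[i]+[u-10,v-10],z)-s;print(k,nm,st[i,4],(q@X*1000).round(1),(q@Y*1000).round(1))
        else:print(k,nm,(u,v));print(g[::2,::2])
for n in('top','side'):
    p0=load(n)[0];d=ctrl.get_image(n)['pixels'];df=(np.abs(d.astype(int)-p0).max(2)>40).astype(np.uint8)
    N,l,st,ce=cv2.connectedComponentsWithStats(cv2.morphologyEx(df,cv2.MORPH_OPEN,np.ones((2,2))));print(n,[tuple(st[i]) for i in range(1,N) if st[i,4]>25])
E
```

```text
t 26.25 pos [ 0.472  -0.3345  0.2332] ft [ 0.59 -0.39 -0.28] w 0.996 y-yaw -16.37 tilt [-1.3e-03  8.0e-04 -1.0e+00] q [-0.22  0.22  0.92  1.65 -0.18  1.36  0.44]
1 screw 26 0.1 26.4
1 hole (np.int64(320), np.int64(86))
[[111 108 121 133 133 133 134 133 130 112 109]
 [110 108 136 156 155 155 156 155 154 117 110]
 [110 109 133 151 151 151 151 152 150 115 110]
 [109 109 138 156 139 118 120 145 153 111 109]
 [110 110 139 140  82 132 107  99 157 110 110]
 [109 110 140 137  76 100  90  86 157 111 110]
 [112 110 139 153  76  61  51 102 156 112 110]
 [112 112 141 152 139 128 128 150 152 113 112]
 [112 113 140 152 154 151 152 151 151 113 110]
 [ 98 110 140 152 153 152 152 151 152 109  96]
 [ 90  90 139 150 154 151 150 151 151 106  83]]
-1 screw 23 -0.1 -26.5
-1 hole (np.int64(320), np.int64(184))
[[ 78 102 230 255 255 238 255 255 255 161 103]
 [ 93  94 238 255 253 249 173 255 244 104 160]
 [103 109 136 162 152 140 142 157 136 106 105]
 [109 109 139 146 109  93 119 146 141 106 110]
 [115 123 136 123  52  57  51 118 142 121 107]
 [215 230 247 182  95 126  96 115 185 229 219]
 [227 226 253 247 1
[... 3879 characters left out ...]
t32(28), np.int32(7), np.int32(135)), (np.int32(581), np.int32(204), np.int32(9), np.int32(9), np.int32(77)), (np.int32(376), np.int32(207), np.int32(10), np.int32(13), np.int32(62)), (np.int32(539), np.int32(227), np.int32(42), np.int32(8), np.int32(147)), (np.int32(470), np.int32(237), np.int32(7), np.int32(5), np.int32(26)), (np.int32(451), np.int32(240), np.int32(30), np.int32(24), np.int32(455)), (np.int32(548), np.int32(245), np.int32(15), np.int32(5), np.int32(65)), (np.int32(496), np.int32(250), np.int32(18), np.int32(11), np.int32(109)), (np.int32(351), np.int32(273), np.int32(21), np.int32(31), np.int32(524)), (np.int32(509), np.int32(322), np.int32(10), np.int32(6), np.int32(31))]
```

The top screws read ±26.5 mm at x≈0, at the seated height. Both studs show inside the lug holes, and the stripped regulator is unchanged in its bay. Handing in.

```bash
python3 -c "
from bench import ctrl
print(ctrl.close_job())"
```

```text
the job is handed in; nothing more can be done
None
```

The complete regulator (about 5.7 N, from the far bay) is seated flush on the bracket over both studs with its terminals to the front, the stripped one is back standing in its bay, and the job was handed in at about 26 s.

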